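# Release the locked coil slide by its spring collar

### The arm

A 6-joint arm with a two-finger parallel gripper is mounted at the origin on a cart in front of the work surface, level with it; the furniture and walls round the work are solid. World frame = base frame: x ahead of the robot, y to its left, z up, the work surface at z = 0. Lengths are in m, angles in rad, forces in N, time in s.
With the tool pointing down it reaches from about 0.15 to 0.775 m from the base axis. Payload 6.1 kg.
Tool frame: the origin (TCP) lies midway between the tips of the shut fingers; the grasp point (between the pads) lies 19 mm behind it (grasp_offset is the distance from the TCP to the grasp point, in m); x points along the fingers, z is the direction in which the jaws open and shut, and the axes are right-handed (so a half turn about x gives the same grasp; the last joint's range is limited). The gripper opens to 85 mm and grips with 20 to 120 N. Pads are 22 mm wide; open, the fingers measure 114 mm over their backs; the gripper's body (76 mm by 85 mm) begins 54 mm behind the grasp point. The pads swing forward as they close: fully open they stand 13 mm farther back than shut.
Start: joints at [1.319, 0.126, -0.04, 1.405, 0, 1.571], TCP at [0.131, 0.508, 0.231] pointing down, gripper open.
Joint ranges: [-2.72, 2.72], [-0.95, 1.95], [-1.27, 1.35], [-1.78, 2.02], [-1.46, 1.47], [-3.14, 3.14]. Speed limits (rad/s): [2.39, 2.39, 3.01, 3.14, 3.14, 3.14].

### API

Orientations are given as a rotation vector (axis times angle).
In Python, from cell import get_state, get_image, finish_job, grasp_offset gives the robot as it stands.
- The arm moves only by the tool servo_tool, never from a script. Its argument "motion" is a list of rows, each an object with "gripper": the closure, from 0 (fully open) to 1 (shut); "translation": the shift along the tool's x, y, z in cm, a list of three; "yaw": the turn about the tool's x in degrees. A call has 1 to 10 rows; each row is the pose to reach, as a shift and turn from the pose commanded when the call began, along the tool's axes at that moment; what a row does not reach only later rows make up. A row lasts 1/10 s, in which the tool goes at most 50 mm and 8.59 degrees, less where a joint would pass 70% of its speed; a pose out of reach is approached as far as the arm can. A call with a gripper value outside its range is refused whole. The fingers move at their own pace and stop on an object; "force" is the grip in N (left out, the last holds). Time passes only in rows, so rows that repeat a pose let the fingers close. It gives the time, the measured TCP pose, the force and the opening at its end, in the units of the state.
- get_state(): the state, without advancing time (a new reading comes with each control period).
- get_image(name): name is "scene" or "side" or "wrist"; returns a dict with "frame" (384x512x3 uint8, blue, green, red), "camera_matrix" (3x3 intrinsics, pixels), "cam_to_world" (4x4, takes a point from camera to world coordinates). Camera axes: x right, y down, z forward; pixel columns grow to the right and rows downward; lengths in m; the calibration is good to about 2 mm. A picture is of the moment at which its call begins. There is no depth.
- finish_job(): hands the job in, once; it reports no verdict.
The state is a dict: "clock": time; "joint_pos": joint angles; "qd": joint speeds; "effort": joint torques, N m; "position": TCP position; "tcp_rot": TCP orientation; "ft_force": force on the tool from outside, world axes, zero at the start; "ft_torque": the same for the moment, N m; "opening": finger opening in m.
Only numpy, scipy, OpenCV 4.12 (cv2) and the standard library are available. Lean on these libraries where they do the work, as an engineer would, in place of code of your own. Each camera call takes 0.05 s, during which the arm holds its last target. There are 200 camera calls.

### The job

Two identical test fixtures stand on the bench, each with a sprung slide that is locked by an index plunger with a round spring collar on top. On the fixture whose nest holds the coil, pull the collar straight up against its spring, turn it a quarter turn either way and let it down so that it stays parked up, and the slide with the coil runs out by itself. Leave the other fixture's collar alone and the coil in its nest.

Things in the scene. Friction and masses are not known exactly. Their poses are not given: they have to be found in the camera images.
- coil_1: The coil to be released: a small upright wire spool, about 58 x 38 x 29 mm high with its lead ends. It sits in the shallow grey nest (frame 72 x 54 mm, 9 mm high) on the slide of its fixture. Origin: centre of its underside, 22 mm above the table; while locked it stands 68 mm from the collar's axis, on the robot's side.
- collar_a (a point): Point on the axis of the coil fixture's spring collar, 86 mm above the table when down, 16 mm below the collar's flat top; rises and turns with it (z up, y along the bright bar on top and the cross pin). Collar: dark knurled cylinder, diameter 38, from 66 to 102 mm above the table, gripped from above in any direction. Below: slotted block 30 mm square, top at 62 mm; bridge 48 x 90, top at 38 mm.
- collar_b (a point): The same point on the collar of the other, identical fixture, whose nest is empty. To be left alone.
- turn_a (a joint): Turn of that collar, rad, counter-clockwise from above positive: about 0 at first, stops at +-1.85. When down, a cross pin in a 16 mm deep slot bars turning. Pulled up 17 mm or more (stop at 22 mm) it turns; at +1.57 or -1.57 the pin rests in a notch 14 mm wide and the collar stays parked 13 mm higher than when down. The spring pulls it down with 6 N, rising to 10 N at the stop.
- slide_a (a joint): Travel of the slide that carries the coil, m: 0 locked, 0.035 run out to its stop, away from the collar towards the robot. A spring of about 2 N moves it by itself as soon as the plunger has been pulled up about 8 mm; it takes about half a second.
Things that resemble listed ones, but are neither listed nor needed, are in the scene too. What is shaped like the coil_1 but turquoise is not meant.

How it is judged:
By the outcome, as a careful person would: the job done as asked, in the order asked, and still so for the second after the job is handed in, with the robot touching nothing.
It also fails if it takes over 35 s, if anything falls off the work surface, if the arm or the gripper's body presses on something with over 40 N, if the wrist force passes 120 N, or if a joint passes its speed limit or range.

## Working session

There is one attempt and no reset: what is moved stays moved. The work goes in short steps, Python scripts to look and compute and a tool call to move; the robot and the scene stay as the last step left them, time stands still between calls to the robot, and variables do not carry over. Pictures are saved under pics/ and viewed, about 8 in all and at most 12, crops included, and the job is handed in when it is done.

Besides the shell and the picture viewer there is one more tool, called after "Emit:" by a JSON object that holds its "api" and its "payload". servo_tool: Moves the arm, as the interface text tells. Its arguments: {"type":"object","properties":{"motion":{"type":"array","items":{"type":"object","properties":{"gripper":{"type":"number"},"translation":{"type":"array","items":{"type":"number"}},"yaw":{"type":"number"}}}},"force":{"type":"number"}},"required":["motion"]}

```bash
mkdir -p pics
cat > h.py <<'E'
import cv2,numpy as np
from cell import *
def snap(n,f):
    d=get_image(n); cv2.imwrite(f'pics/{f}.png',d['frame']); np.savez(f'pics/{f}.npz',K=d['camera_matrix'],T=d['cam_to_world']); return d
def ray(f,u,v,z):
    d=np.load(f'pics/{f}.npz'); T=d['T']; r=T[:3,:3]@np.linalg.inv(d['K'])@[u,v,1]; o=T[:3,3]; return o+r*(z-o[2])/r[2]
def proj(f,p):
    d=np.load(f'pics/{f}.npz'); T=d['T']; c=d['K']@(T[:3,:3].T@(np.array(p)-T[:3,3])); return c[:2]/c[2]
E
python3 - <<'E'
from h import *
a=snap('scene','s0');b=snap('side','d0');c=snap('wrist','w0')
cv2.imwrite('pics/all.png',cv2.resize(np.hstack([a['frame'],b['frame']]),(800,300)))
for f in('s0','d0','w0'): print(np.load(f'pics/{f}.npz')['T'].round(3))
s=get_state();print(s['position'],s['tcp_rot'],s['clock'],s['opening'],grasp_offset)
E
```

```text
[[ 0.497 -0.633  0.593 -0.08 ]
 [-0.868 -0.356  0.346 -0.33 ]
 [-0.008 -0.687 -0.727  0.76 ]
 [ 0.     0.     0.     1.   ]]
[[ 0.816 -0.3    0.494 -0.127]
 [-0.578 -0.406  0.708 -0.902]
 [-0.012 -0.863 -0.504  0.704]
 [ 0.     0.     0.     1.   ]]
[[ 0.249  0.923  0.295  0.055]
 [ 0.969 -0.236 -0.078  0.527]
 [-0.002  0.305 -0.952  0.373]
 [ 0.     0.     0.     1.   ]]
[0.13071281 0.50817629 0.23072633] [-1.02246813  1.3187801   1.02131864] 0.15 0.08537924131094957 0.0187
```

View pics/s0.png

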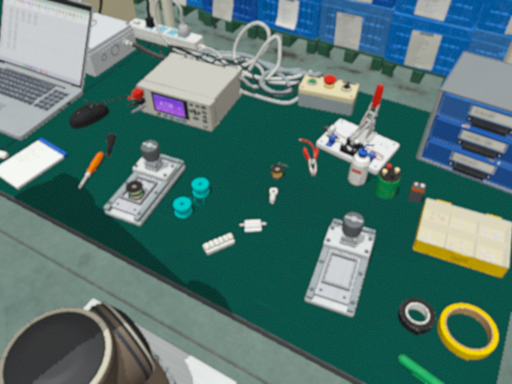

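View pics/d0.png

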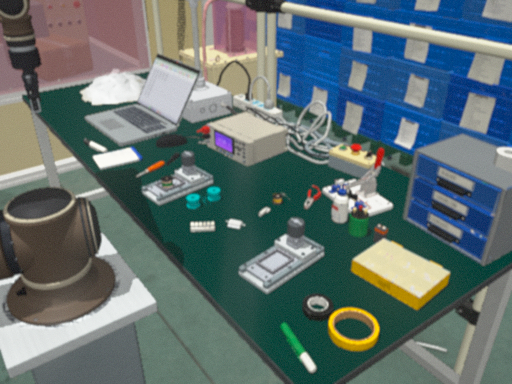

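Two fixtures are in view. The left one has its collar at scene (150,148) and side (189,160), and a dark coil in the nest at scene (135,188). The right one has its collar at (352,222) and its nest at (340,270) looks empty. The turquoise spools at (182,207) and (200,187) are decoys, and the brown item at (277,170) is loose on the bench. The left fixture fits the description, so I'll confirm it in one enlarged crop.

Run:
```python
from h import *
a=cv2.imread('pics/s0.png');b=cv2.imread('pics/d0.png')
z=lambda i,x,y:cv2.resize(i[y:y+100,x:x+100],(400,400),interpolation=cv2.INTER_CUBIC)
cv2.imwrite('pics/c0.png',np.hstack([z(a,95,130),z(b,130,125)]))
print(ray('s0',150,146,.102),ray('d0',188,156,.102)) 
print(ray('s0',135,188,.04),ray('d0',168,182,.04))
```

```text
[0.45904662 0.24890836 0.102     ] [0.45072087 0.2313024  0.102     ]
[0.38377185 0.24384925 0.04      ] [0.37876883 0.22993005 0.04      ]
```

View pics/c0.png

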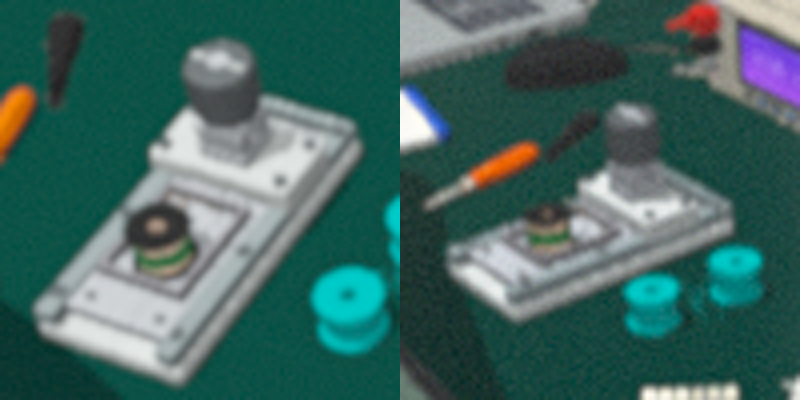

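The crop confirms it: the left fixture holds the coil (dark flange, green and copper winding). Next I'll work out the shift.

```bash
cat >> h.py <<'E'
from scipy.spatial.transform import Rotation as Ro
def st(): 
    s=get_state(); return s,Ro.from_rotvec(s['tcp_rot']).as_matrix()
def to(p):
    s,R=st(); return (R.T@(np.array(p)-s['position'])*100).round(2)
E
python3 - <<'E'
from h import *
s,R=st();print(R.round(3));print(ray('d0',188,153,.102),to([.43,.243,.22]))
# fixture long edge direction from nest->collar
print(proj('s0',[.457,.243,.102]),proj('d0',[.457,.243,.102]))
E
```

```text
[[-0.    -0.968  0.249]
 [-0.001  0.249  0.968]
 [-1.     0.    -0.001]]
[0.46068355 0.24922346 0.102     ] [  1.09 -35.59 -18.22]
[151.53849296 147.41390795] [187.93285175 154.05294979]
```

Emit:
{"api": "servo_tool", "payload": {"motion": [{"gripper": 0, "translation": [0, -3, -1.3], "yaw": 0}, {"gripper": 0, "translation": [0, -7, -3.1], "yaw": 0}, {"gripper": 0, "translation": [0, -11.5, -5], "yaw": 0}, {"gripper": 0, "translation": [0, -16, -7], "yaw": 0}, {"gripper": 0, "translation": [0.5, -20.5, -9], "yaw": 0}, {"gripper": 0, "translation": [1, -25, -11], "yaw": 0}, {"gripper": 0, "translation": [2, -29.5, -13], "yaw": 0}, {"gripper": 0, "translation": [3, -34, -15], "yaw": 0}, {"gripper": 0, "translation": [3, -37, -16.4], "yaw": 0}, {"gripper": 0, "translation": [3, -38.3, -16.9], "yaw": 0}]}}

```text
clock: 1.15
position: [0.4613, 0.2471, 0.2005]
tcp_rot: [-1.019, 1.321, 1.019]
ft_force: [-0.6, -0.1, 0.1]
opening: 0.0852
```

Emit:
{"api": "servo_tool", "payload": {"motion": [{"gripper": 0, "translation": [0, 0, 0], "yaw": 0}, {"gripper": 0, "translation": [0, 0, 0], "yaw": 0}]}}

```text
clock: 1.35
position: [0.4591, 0.2498, 0.2012]
tcp_rot: [-1.021, 1.318, 1.022]
ft_force: [-0.3, 0.2, -0.0]
opening: 0.0856
```

Run:
```python
from h import *
d=snap('wrist','w1'); s,R=st();print(s['joint_pos'],s['position'],R.round(3),s['clock'])
print(proj('w1',[.46,.249,.102]))
cv2.imwrite('pics/w1b.png',cv2.resize(d['frame'],(800,600)))
```

```text
[ 4.98818973e-01  1.22724689e-01 -1.08425282e-01  1.33990648e+00
  4.28516608e-04  7.49534062e-01] [0.45880824 0.25008915 0.20137212] [[-0.    -0.969  0.248]
 [ 0.     0.248  0.969]
 [-1.     0.     0.   ]] 1.4
[254.78595284 194.8212181 ]
```

View pics/w1b.png

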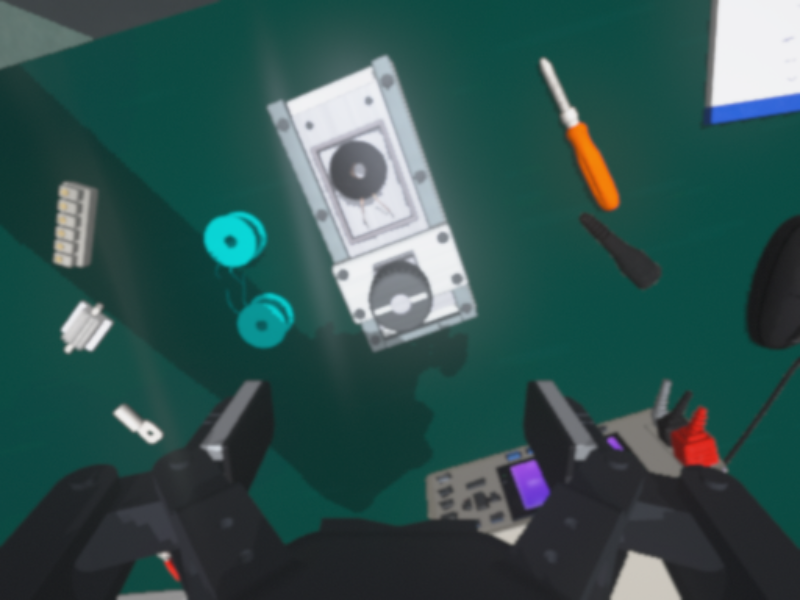

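The wrist view shows the collar top at about (256,194) in native pixels, against a prediction of (255,195). That is within about 1 mm. The bar is about 20° from the jaw direction, and both finger sides are clear. I'll descend and close.

Emit:
{"api": "servo_tool", "payload": {"motion": [{"gripper": 0, "translation": [1, 0, 0], "yaw": 0}, {"gripper": 0, "translation": [3, 0, 0], "yaw": 0}, {"gripper": 0, "translation": [5, 0, 0], "yaw": 0}, {"gripper": 0, "translation": [7, 0, 0], "yaw": 0}, {"gripper": 0, "translation": [9, 0, 0], "yaw": 0}, {"gripper": 0, "translation": [11, 0, 0], "yaw": 0}, {"gripper": 0, "translation": [12.5, 0, 0], "yaw": 0}, {"gripper": 0, "translation": [13.2, 0, 0], "yaw": 0}, {"gripper": 0, "translation": [13.2, 0, 0], "yaw": 0}, {"gripper": 0, "translation": [13.2, 0, 0], "yaw": 0}]}}

```text
clock: 2.4
position: [0.4595, 0.2498, 0.0698]
tcp_rot: [-1.022, 1.317, 1.022]
ft_force: [0.3, 0.5, 0.7]
opening: 0.0854
```

Emit:
{"api": "servo_tool", "payload": {"force": 70, "motion": [{"gripper": 0.3, "translation": [0, 0, 0], "yaw": 0}, {"gripper": 0.4, "translation": [0, 0, 0], "yaw": 0}, {"gripper": 0.5, "translation": [0, 0, 0], "yaw": 0}, {"gripper": 0.7, "translation": [0, 0, 0], "yaw": 0}, {"gripper": 0.8, "translation": [0, 0, 0], "yaw": 0}, {"gripper": 0.8, "translation": [0, 0, 0], "yaw": 0}, {"gripper": 0.8, "translation": [0, 0, 0], "yaw": 0}, {"gripper": 0.8, "translation": [0, 0, 0], "yaw": 0}]}}

```text
clock: 3.2
position: [0.4602, 0.2503, 0.0703]
tcp_rot: [-1.021, 1.315, 1.022]
ft_force: [-1.5, 3.6, 6.4]
opening: 0.0365
```

Emit:
{"api": "servo_tool", "payload": {"motion": [{"gripper": 0.8, "translation": [-0.3, 0, 0], "yaw": 0}, {"gripper": 0.8, "translation": [-0.6, 0, 0], "yaw": 0}, {"gripper": 0.8, "translation": [-0.9, 0, 0], "yaw": 0}, {"gripper": 0.8, "translation": [-1.2, 0, 0], "yaw": 0}, {"gripper": 0.8, "translation": [-1.5, 0, 0], "yaw": 0}, {"gripper": 0.8, "translation": [-1.8, 0, 0], "yaw": 0}, {"gripper": 0.8, "translation": [-2.0, 0, 0], "yaw": 0}, {"gripper": 0.8, "translation": [-2.0, 0, 0], "yaw": 0}, {"gripper": 0.8, "translation": [-2.0, 0, 0], "yaw": 0}]}}

```text
clock: 4.1
position: [0.46, 0.2502, 0.0878]
tcp_rot: [-1.021, 1.317, 1.023]
ft_force: [5.7, 7.1, -12.3]
opening: 0.0361
```

Run:
```python
from h import *
a=snap('wrist','w2')['frame'];b=snap('side','d2')['frame'][125:225,130:230]
s,R=st();print(s['position'],s['ft_force'],s['opening'])
cv2.imwrite('pics/c2.png',np.hstack([cv2.resize(a,(480,360)),cv2.resize(b,(320,360))]))
```

```text
[0.46000843 0.25028185 0.08783115] [  4.54516608   7.39467086 -11.55789657] 0.035979285116620366
```

View pics/c2.png

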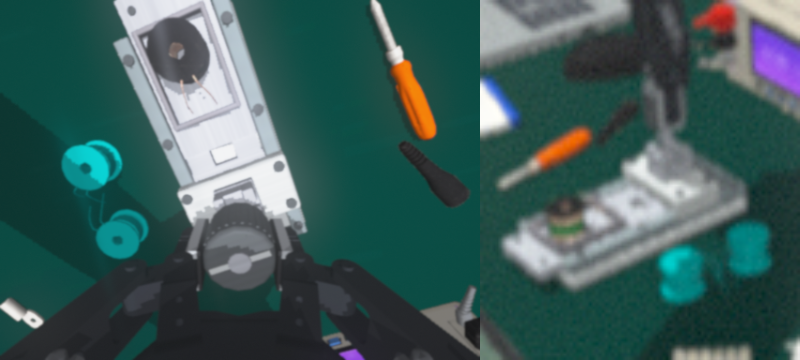

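The slide has run out with the coil still in its nest, and the collar is up 17.5 mm. I'll raise it 2 mm more, then turn it counter-clockwise.

Emit:
{"api": "servo_tool", "payload": {"motion": [{"gripper": 0.8, "translation": [-0.2, 0, 0], "yaw": 0}, {"gripper": 0.8, "translation": [-0.2, 0, 0], "yaw": 0}, {"gripper": 0.8, "translation": [-0.2, 0, 0], "yaw": -4}, {"gripper": 0.8, "translation": [-0.2, 0, 0], "yaw": -10}, {"gripper": 0.8, "translation": [-0.2, 0, 0], "yaw": -16}, {"gripper": 0.8, "translation": [-0.2, 0, 0], "yaw": -20}, {"gripper": 0.8, "translation": [-0.2, 0, 0], "yaw": -20}]}}

```text
clock: 4.9
position: [0.46, 0.2503, 0.0897]
tcp_rot: [-1.281, 1.16, 1.283]
ft_force: [4.5, 7.5, -11.5]
opening: 0.0363
```

Run:
```python
from h import *
s,R=st();print(s['position'],s['ft_force'],s['ft_torque'],s['opening'],np.degrees(np.arctan2(R[1,2],R[0,2])))
```

```text
[0.460005   0.25029895 0.0897282 ] [  4.45984085   7.48861175 -11.52953266] [ 1.5645876  -1.06158672  0.04459242] 0.03630547823938765 95.68307133619082
```

Emit:
{"api": "servo_tool", "payload": {"motion": [{"gripper": 0.8, "translation": [0, 0, 0], "yaw": -6}, {"gripper": 0.8, "translation": [0, 0, 0], "yaw": -13}, {"gripper": 0.8, "translation": [0, 0, 0], "yaw": -21}, {"gripper": 0.8, "translation": [0, 0, 0], "yaw": -29}, {"gripper": 0.8, "translation": [0, 0, 0], "yaw": -37}, {"gripper": 0.8, "translation": [0, 0, 0], "yaw": -45}, {"gripper": 0.8, "translation": [0, 0, 0], "yaw": -53}, {"gripper": 0.8, "translation": [0, 0, 0], "yaw": -60}, {"gripper": 0.8, "translation": [0, 0, 0], "yaw": -66}, {"gripper": 0.8, "translation": [0, 0, 0], "yaw": -70}]}}

```text
clock: 5.9
position: [0.46, 0.2503, 0.0897]
tcp_rot: [-2.088, 0.259, 2.09]
ft_force: [5.0, 9.2, -11.6]
opening: 0.0361
```

Emit:
{"api": "servo_tool", "payload": {"motion": [{"gripper": 0.8, "translation": [0, 0, 0], "yaw": 0}, {"gripper": 0.8, "translation": [0, 0, 0], "yaw": 0}]}}

```text
clock: 6.1
position: [0.4599, 0.2503, 0.0897]
tcp_rot: [-2.086, 0.262, 2.088]
ft_force: [3.5, 8.2, -12.7]
opening: 0.0359
```

Run:
```python
from h import *
a=snap('wrist','w3')['frame'];b=snap('scene','s3')['frame'][130:230,95:195]
s,R=st();print(s['position'],s['ft_force'],s['ft_torque'],s['opening'],np.degrees(np.arctan2(R[1,2],R[0,2])))
cv2.imwrite('pics/c3.png',np.hstack([cv2.resize(a,(480,360)),cv2.resize(b,(320,360))]))
```

```text
[0.45995197 0.2503392  0.08969404] [  4.29956495   6.66342732 -11.78977742] [ 1.56140629 -1.06786283  0.03638353] 0.03614681002907823 165.59896818975446
```

View pics/c3.png

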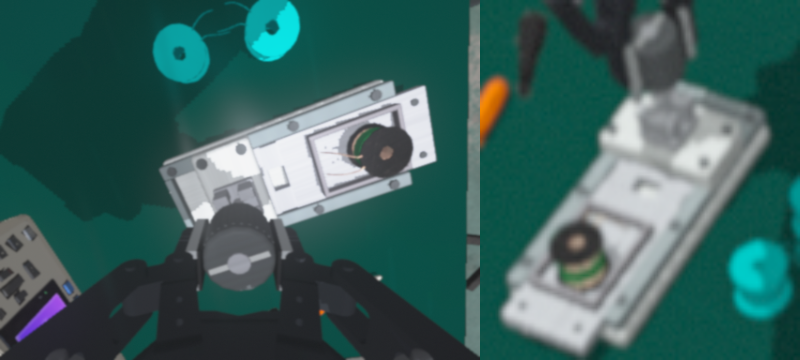

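The bar now lies along the slide axis, so the collar turned with the gripper by about 90°. Next I'll lower it into the notch, from a 19.4 mm lift to 13 mm.

Emit:
{"api": "servo_tool", "payload": {"motion": [{"gripper": 0.8, "translation": [0.15, 0, 0], "yaw": 0}, {"gripper": 0.8, "translation": [0.3, 0, 0], "yaw": 0}, {"gripper": 0.8, "translation": [0.45, 0, 0], "yaw": 0}, {"gripper": 0.8, "translation": [0.55, 0, 0], "yaw": 0}, {"gripper": 0.8, "translation": [0.65, 0, 0], "yaw": 0}, {"gripper": 0.8, "translation": [0.7, 0, 0], "yaw": 0}, {"gripper": 0.8, "translation": [0.7, 0, 0], "yaw": 0}]}}

```text
clock: 6.9
position: [0.46, 0.2504, 0.0831]
tcp_rot: [-2.086, 0.262, 2.088]
ft_force: [4.4, 8.3, -8.8]
opening: 0.0357
```

Emit:
{"api": "servo_tool", "payload": {"motion": [{"gripper": 0.8, "translation": [0.1, 0, 0], "yaw": 0}, {"gripper": 0.8, "translation": [0.1, 0, 0], "yaw": 0}, {"gripper": 0.8, "translation": [0.1, 0, 0], "yaw": 0}]}}

```text
clock: 7.2
position: [0.46, 0.2504, 0.083]
tcp_rot: [-2.087, 0.261, 2.087]
ft_force: [1.9, 6.7, -4.4]
opening: 0.0362
```

The position stopped at 83.0 mm while the pull dropped, so the pin is seated at about 13 mm. I'll release.

Emit:
{"api": "servo_tool", "payload": {"motion": [{"gripper": 0.8, "translation": [0.1, 0, 0], "yaw": 0}, {"gripper": 0.8, "translation": [0.1, 0, 0], "yaw": 0}, {"gripper": 0.4, "translation": [0.1, 0, 0], "yaw": 0}, {"gripper": 0.2, "translation": [0.1, 0, 0], "yaw": 0}, {"gripper": 0, "translation": [0.1, 0, 0], "yaw": 0}, {"gripper": 0, "translation": [0.1, 0, 0], "yaw": 0}, {"gripper": 0, "translation": [0.1, 0, 0], "yaw": 0}, {"gripper": 0, "translation": [0.1, 0, 0], "yaw": 0}]}}

```text
clock: 8.0
position: [0.4596, 0.2492, 0.0822]
tcp_rot: [-2.087, 0.265, 2.087]
ft_force: [-1.3, -0.1, -0.0]
opening: 0.0851
```

Emit:
{"api": "servo_tool", "payload": {"motion": [{"gripper": 0, "translation": [-1, 0, 0], "yaw": 0}, {"gripper": 0, "translation": [-3, 0, 0], "yaw": 0}, {"gripper": 0, "translation": [-5, 0, 0], "yaw": 0}, {"gripper": 0, "translation": [-7, 0, 0], "yaw": 0}, {"gripper": 0, "translation": [-9, 0, 0], "yaw": 0}, {"gripper": 0, "translation": [-11, 0, 0], "yaw": 0}, {"gripper": 0, "translation": [-12, 0, 0], "yaw": 0}, {"gripper": 0, "translation": [-12, 0, 0], "yaw": 0}]}}

```text
clock: 8.8
position: [0.4604, 0.2497, 0.2042]
tcp_rot: [-2.089, 0.262, 2.084]
ft_force: [0.1, 0.1, -0.1]
opening: 0.0855
```

Run:
```python
from h import *
a=snap('wrist','w4')['frame'];b=snap('side','d4')['frame'][125:225,130:230]
s,R=st();print(s['position'],s['ft_force'],s['opening'],s['clock'])
for z in(.102,.115): print(proj('w4',[.46,.25,z]),proj('d4',[.46,.25,z]))
cv2.imwrite('pics/c4.png',np.hstack([cv2.resize(a,(480,360)),cv2.resize(b,(320,360))]))
```

```text
[0.45949925 0.24929542 0.20189439] [-0.39858555 -0.50961978 -0.13739828] 0.0858262583250353 8.9
[255.08761674 192.82867579] [187.66691759 152.96883666]
[255.07812529 197.38449261] [187.33063879 148.93822882]
```

View pics/c4.png

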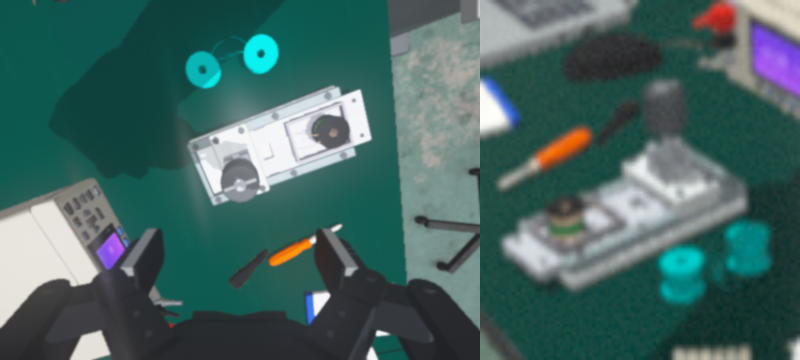

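The final view shows the bar along the slide axis. The collar top is at about side (188,150), where a parked collar predicts row 149 and a lowered one 153. The slide is out and the coil is in its nest. The gripper is clear, with about 0 N on the wrist. Handing in.

```bash
python3 -c "
from cell import *
print(finish_job())"
```

```text
the job is handed in; nothing more can be done
None
```

The coil fixture's collar is parked up and its slide has run out with the coil still in its nest. I gripped the collar from above, pulled it up about 19 mm, turned it 90° counter-clockwise, set it down in its notch and let go. I handed the job in at about 9 s of the 35 s allowed.

- **Parked height:** while lowering, the collar stopped 12.7 mm above its down position and the pull fell off. The side view after release shows its top about where a parked collar should be.
- **Turn and slide:** the bar on top lies along the slide axis. The slide is out, and the coil sits in its nest.
- **Robot clear:** the gripper is open and about 9 cm above the collar, with about 0 N at the wrist.
- **Other fixture:** I never went near it, and I took no last picture of it.

No check failed or disagreed.

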